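# Send the coil tray home past its spring stop pin

## Robot

A 6-joint arm with a two-finger parallel gripper is mounted at the origin on the work surface. World frame = base frame: x ahead of the robot, y to its left, z up, the work surface at z = 0. Lengths are in m, angles in rad, forces in N, time in s.
With the tool pointing down it reaches from about 0.325 to 0.9 m from the base axis. Payload 6.1 kg.
Tool frame: the origin (TCP) lies at the very end of the fingers, on their centre line; the grasp point (between the pads) lies hold_point_z behind it (hold_point_z is the distance from the TCP to the grasp point, in m); z points along the fingers, y is the line along which they close (so a half turn about z gives the same grasp; the last joint's range is limited). The gripper opens to 87 mm and grips with 3 to 60 N. Pads are 19 mm wide; open, the fingers measure 117 mm over their backs; the gripper's body (75 mm by 190 mm) begins 51 mm behind the grasp point.
Start: joints at [-0.126, 0.22, 1.526, -0, 1.395, -0.126], TCP at [0.625, -0, 0.193] pointing down, gripper open.
Joint ranges: [-2.98, 2.98], [-0.91, 2.08], [0.09, 2.57], [-1.24, 4.39], [0.2, 2.65], [-2.68, 2.68]. Speed limits (rad/s): [2.57, 2.57, 3.01, 3.14, 3.14, 3.14].

## Interface

Orientations are given as a rotation vector (axis times angle).
In Python, from station import * gives the robot as it stands.
- The arm moves only by the shell command python3 -m crank 'ROWS' [FORCE]. ROWS is JSON, a list that holds one entry, the list of rows, each a list of 7 numbers: the shift along the tool's x, y, z in mm, then the turn, a rotation vector about the tool's x, y, z in rad, then the opening, from 0 (shut) to 1 (fully open). A call has 1 to 12 rows; each row is the pose to reach, as a shift and turn from the pose commanded when the call began, along the tool's axes at that moment; what a row does not reach only later rows make up. A row lasts 1/12 s, in which the tool goes at most 41.7 mm and 7.16 degrees, less where a joint would pass 70% of its speed; a pose out of reach is approached as far as the arm can. A call with a gripper value outside its range is refused whole. The fingers move at their own pace and stop on an object; FORCE is the grip in N (left out, the last holds). Time passes only in rows, so rows that repeat a pose let the fingers close. It gives the time, the measured TCP pose, the force, the opening and the grip force at its end, in the units of the state.
- get_obs(): the state, without advancing time (a new reading comes with each control period).
- grab_frame(name): name is "scene" or "side" or "wrist"; returns (picture, depth): 400x640x3 uint8, red, green, blue; 400x640 float32, m along the optical axis (not along the pixel's ray), 0 where there is no reading.
- calibration(name): a dict with "intrinsics" (3x3 intrinsics, pixels), "position" and "rotation" of the camera in the world; the wrist camera has in their place "T_tool_cam" (4x4, takes a point from camera to tool coordinates, whose origin is the TCP and whose axes are the flange's). Camera axes: x right, y up, looking along -z (the intrinsics and any distortion apply to the point x, -y, -z); pixel columns grow to the right and rows downward; lengths in m; the calibration is good to about 2 mm. A picture is of the moment at which its call begins: read the wrist's pose just before it. calibration takes no time and is no camera call.
- sign_off(): hands the job in; it is judged then, once.
Trained networks look in the newest picture that a camera, given by its name, has taken for a name from the list of things; names that differ only in an ending like _2 or _b are one class to them, and where a whole thing is asked for, a point or a joint stands for the part that bears it (a point fixed in the world has none). Each returns a list of dicts, best first, with "conf" (0 to 1); they miss things now and then, are a little off and sometimes report something else, mostly with a low value. They report only what shows in the picture. A call takes as long as a camera call. They do not tell look-alikes from the thing itself.
- outline_of(thing, camera): "mask" (400x640 bool, what is visible of it) and "rect" ([left, top, right, bottom] in pixels, round what is visible of it).
The state is a dict: "t": time; "joint_pos": joint angles; "dq": joint speeds; "effort": joint torques, N m; "eef_pos": TCP position; "ee_rot": TCP orientation; "wrist_force": force on the tool from outside, world axes, zero at the start; "ft_torque": the same for the moment, N m; "gripper_width": finger opening in m; "grasp_force": force on a finger pad.
Only numpy, scipy, OpenCV 4.12 (cv2) and the standard library are available. Lean on these libraries where they do the work, as an engineer would, in place of code of your own. Each camera call takes 0.05 s, during which the arm holds its last target. There are 200 camera calls.

## Task

The tray of incense coils on the counter rack is held back by a spring stop pin. With the fingertips press the long release bar down so that the pin sinks and, keeping it pressed, push the tray's side tab past the pin and on until the tray is fully home against the end stop; then let the bar spring up so that the pin stands up again behind the tab. Do not lift the tray or its boxes, and leave everything else on the counter alone.

Things in the scene. Friction and masses are not known exactly. Their poses are not given: they have to be found in the camera images.
- rack: fixed low metal track. Origin: on the table under the track's centre line, level (in y) with the stop pin. +y: the way the tray is pushed home; z up; yaw within 0.4 rad. Track floor 34 mm above the table, between guides (inner faces x = +-46.5, tops 42 high), y = -191 to +134, where the end stop's face is (top 52 high). The release bar lies along the -x (robot) side.
- tray: loose open wooden tray, 90 (x) x 220 (y) x 22 mm high, walls 4, about 0.45 kg, in the track with 1.5 mm play each side. Origin: centre of its underside; axes parallel to the rack's. A wooden side tab sticks out from the middle of its -x long side (see tab_rear). Origin at rack y = -70 to -35 mm at the start, +24 when against the end stop.
- tab_rear (a point): point on the rear (-y) flat face of the tray's side tab, the face to push, 20 mm from the tab's free end, mid height (58 mm above the table); axes as the tray's. The tab is a straight bar over the release bar: tray x = -44 to -106, y = -8 to +8 mm, 12 to 36 above the tray's underside (46 to 70 above the table)
- bar_top (a point): middle of the release bar's top face: flat steel strip 44 (rack x = -110 to -66) x 155 mm (rack y = -124.5 to +30.5), its top 42 above the table when up. It moves straight down on springs without tilting, pressed anywhere; a fingertip can slide along it. Fixed posts, 40 high, just beyond its ends. Axes as the rack's
- pin_top (a point): top of the square steel stop pin, 11 (x) x 12 (y), fixed to the bar and sinking with it; at rack x = -60.5, y = 0, 56 mm above the table when up, so it blocks the tray's tab (underside 46 above the table)
- bar (a joint): how far the release bar and its pin are pressed down, m: 0 up, 0.018 bottomed. The pin clears the tab from 0.010; springs push back about 2.2 N when up, 4.9 N at the bottom, and raise it when released
- coil0: round box of incense coils, 64 diameter, 24 high, 0.12 kg, standing loose in the tray (rear one); origin centre of underside
- coil1: round box of incense coils, 64 diameter, 24 high, 0.12 kg, standing loose in the tray (middle one); origin centre of underside
- coil2: round box of incense coils, 64 diameter, 24 high, 0.12 kg, standing loose in the tray (front one); origin centre of underside
- canister: bystander: upright red cardboard incense canister with orange cap, 62 diameter, 190 high (mm)
- jar: bystander: small lidded jar, 60 diameter, 85 high (mm)
- coil_spare: bystander: spare round coil box, 64 diameter, 24 high, lying on the table beside the rack (mm)
- tape: bystander: ring of clear tape, 64 diameter, 24 high (mm)
- brush: bystander: flat dusting brush, 200 long, lying on the table beyond the rack (mm)
- pencup: bystander: green plastic cup, 95 high, off to the right (mm)
- pack: bystander: red packet 60 x 130 x 30, off to the left (mm)
Not all that is in view belongs to the job. What is shaped like the coil1 but blue or red is not meant.

How it is judged:
By the outcome, as a careful person would: the job done as asked, in the order asked, and still so for the second after the job is handed in, with the robot touching nothing.
It also fails if it takes over 38 s, if anything falls off the work surface, if the arm or the gripper's body presses on something with over 40 N, if the wrist force passes 120 N, or if a joint passes its speed limit or range.

## Working session

There is one attempt and no reset: what is moved stays moved. The work goes in short steps, Python scripts to look and compute and a shell command to move; the robot and the scene stay as the last step left them, time stands still between calls to the robot, and variables do not carry over. Pictures are saved under pics/ and viewed, at most 10 in all, crops included, and the job is handed in when it is done.

```bash
mkdir -p pics; ls; cat > h.py <<'E'
from station import *
import numpy as np, cv2
from scipy.spatial.transform import Rotation as R
def T(cam,obs=None):
    c=calibration(cam); K=np.array(c["intrinsics"])
    if "T_tool_cam" in c:
        o=obs or get_obs(); M=np.eye(4); M[:3,:3]=R.from_rotvec(o["ee_rot"]).as_matrix(); M[:3,3]=o["eef_pos"]
        M=M@np.array(c["T_tool_cam"])
    else:
        M=np.eye(4); M[:3,:3]=np.array(c["rotation"]); M[:3,3]=c["position"]
    return K,M
def cloud(cam,depth,obs=None):
    K,M=T(cam,obs); v,u=np.mgrid[0:400,0:640]
    p=np.stack([(u-K[0,2])/K[0,0]*depth,-(v-K[1,2])/K[1,1]*depth,-depth],-1)
    return p@M[:3,:3].T+M[:3,3]
def save(n,im): cv2.imwrite("pics/"+n,im[:,:,::-1])
E
python3 - <<'E'
from h import *
o=get_obs(); print({k:np.round(v,3) for k,v in o.items()}); print(calibration("scene").keys(), calibration("wrist"))
for c in ("scene","wrist"):
    o=get_obs(); im,d=grab_frame(c); save(c+"0.png",im); P=cloud(c,d,o); np.save(c+"0.npy",P)
    for t in ("tray","rack","bar","pin_top","tab_rear","coil0","canister","jar"):
        for r in outline_of(t,c)[:3]:
            m=r["mask"]&(d>0); print(c,t,round(r["conf"],2),np.round(r["rect"]),np.round(np.median(P[m],0),3) if m.any() else None)
E
```

```text
pics
{'t': np.float64(0.0), 'joint_pos': array([-0.126,  0.221,  1.528, -0.   ,  1.395, -0.126]), 'dq': array([ 0.   , -0.   , -0.   , -0.001, -0.001,  0.002]), 'effort': array([ -0.   , -49.461, -38.738,   0.07 ,   0.057,  -0.   ]), 'eef_pos': array([0.624, 0.   , 0.192]), 'ee_rot': array([-2.22e+00, -2.22e+00,  2.00e-03]), 'wrist_force': array([ 0.101, -0.637, -0.392]), 'ft_torque': array([ 0.036, -0.012, -0.037]), 'grasp_force': np.float64(0.0), 'gripper_width': np.float64(0.087)}
dict_keys(['intrinsics', 'position', 'rotation']) {'intrinsics': array([[284.14493008,   0.        , 316.69830665],
       [  0.        , 284.14493008, 197.85520278],
       [  0.        ,   0.        ,   1.        ]]), 'T_tool_cam': array([[ 3.28944478e-04,  9.52004655e-01,  3.06083370e-01,
         8.45147959e-02],
       [ 9.99999932e-01, -3.64674437e-04,  5.95501346e-05,
         2.65566682e-05],
       [ 1.68312786e-04,  3.06083329e-01, -9.52004710e-01,
        -1.90460654e-01],
       [ 0.00000000e+00,  0.00000000e+00,  0.00000000e+00,
         1.00000000e+00]])}
scene tray 0.59 [292. 182. 348. 242
[... 676 characters left out ...]
54. 274.] [ 0.591 -0.029  0.038]
wrist tray 0.36 [285. 191. 339. 245.] [ 0.617 -0.046  0.061]
wrist rack 0.57 [206.  31. 360. 313.] [0.571 0.071 0.035]
wrist bar 0.58 [210. 156. 270. 271.] [ 0.529 -0.021  0.041]
wrist pin_top 0.92 [214. 160. 270. 272.] [ 0.529 -0.021  0.041]
wrist tab_rear 0.93 [223. 125. 351. 276.] [ 0.59  -0.029  0.037]
wrist coil0 0.93 [273. 140. 326. 200.] [0.605 0.018 0.061]
wrist coil0 0.85 [423. 142. 484. 190.] [0.797 0.013 0.023]
wrist coil0 0.81 [290. 242. 343. 278.] [ 0.624 -0.104  0.061]
wrist jar 0.83 [331. 301. 366. 330.] [ 0.671 -0.207  0.041]
wrist jar 0.58 [210. 154. 271. 269.] [ 0.529 -0.022  0.041]
wrist jar 0.17 [286. 193. 335. 246.] [ 0.618 -0.046  0.061]
```

```bash
sed -i 's/M\[:3,:3\]=np.array(c\["rotation"\])/r=np.array(c["rotation"]); M[:3,:3]=r if r.ndim==2 else R.from_rotvec(r).as_matrix()/' h.py
python3 - <<'E'
import cv2
a=cv2.imread("pics/wrist0.png")
cv2.imwrite("pics/wcrop.png",cv2.resize(a[20:330,190:500],None,fx=1.9,fy=1.9))
E
python3 -c "
from station import *;print(calibration('scene')['rotation'])"
```

```text
[0.76784866 0.21831884 0.51792822]
```

View pics/wcrop.png

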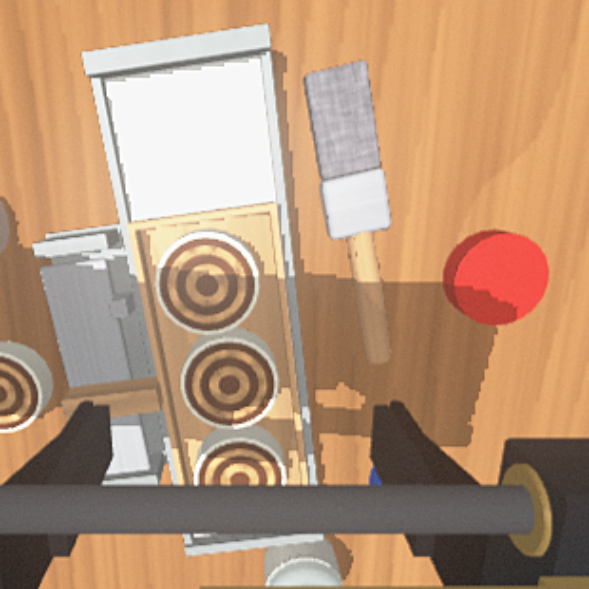

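View pics/scene0.png

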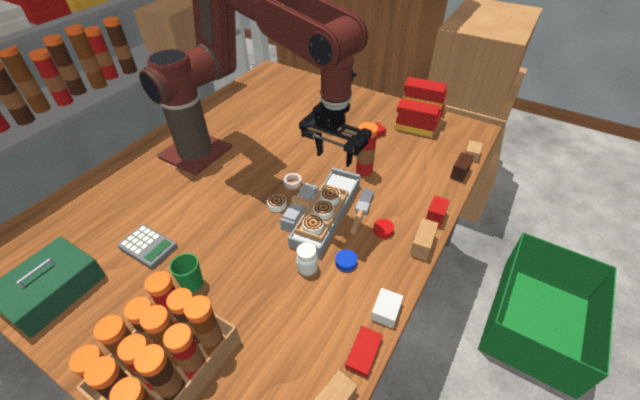

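```bash
cat > fit.py <<'E'
from h import *
from scipy.optimize import minimize
def model(x,y,ty):
    h=np.full(x.shape,np.nan)
    def box(x0,x1,y0,y1,z): h[(x>x0)&(x<x1)&(y>y0)&(y<y1)]=z
    box(-46.5,46.5,-191,134,34); box(-46.5,46.5,134.5,140,52)
    box(-110,-66,-124.5,30.5,42); box(-66,-55,-6,6,56)
    # margins outside the bar: gap is not at bar height
    a=(x>-116)&(x<-111)&(y>-115)&(y<20); h[a]=-1
    box(-45,45,ty-110,ty+110,np.nan); 
    i=(np.abs(x)<45)&(np.abs(y-ty)<110)&~((np.abs(x)<41)&(np.abs(y-ty)<106)); h[i]=56
    i=(x>-106)&(x<-44)&(np.abs(y-ty)<8); h[i]=70
    return h
def fit(pts,g):
    pts=pts*1000; pts=pts[(pts[:,2]<90)]
    def cost(p):
        c,s=np.cos(p[2]),np.sin(p[2]); d=pts[:,:2]-p[:2]
        x=c*d[:,0]+s*d[:,1]; y=-s*d[:,0]+c*d[:,1]; h=model(x,y,p[3]); ok=~np.isnan(h)
        e=np.abs(pts[ok,2]-p[4]-h[ok]); e=np.where(h[ok]<0,np.where(np.abs(pts[ok,2]-p[4]-42)<4,6,0),np.minimum(e,6))
        return np.sum(e-3)/1000
    best=None
    for r in range(6):
        s0=np.array(g)+ (np.random.RandomState(r).randn(5)*[8,8,.03,8,1] if r else 0)
        sx=np.vstack([s0]+[s0+np.eye(5)[i]*[12,12,.06,12,2][i] for i in range(5)])
        q=minimize(cost,s0,method="Nelder-Mead",options=dict(initial_simplex=sx,xatol=1e-3,fatol=1e-5,maxiter=1500))
        if best is None or q.fun<best.fun: best=q
    print(np.round(best.x,3),round(best.fun,3)); return best.x
E
python3 - <<'E'
from fit import *
Pw=np.load("wrist0.npy").reshape(-1,3); Pw=Pw[np.linalg.norm(Pw[:,:2]-[.6,0],axis=1)<.35]
for g in ([615,-5,.13,-50,0],[605,0,.2,-40,0]): fit(Pw,g)
o=get_obs(); im,d=grab_frame("side"); save("side0.png",im); np.save("side0.npy",cloud("side",d))
im,d=grab_frame("scene"); P=cloud("scene",d); np.save("scene0.npy",P); P=P.reshape(-1,3)
P=P[np.isfinite(P).all(1)&(np.linalg.norm(P[:,:2]-[.6,0],axis=1)<.35)]; fit(P,[615,-5,.13,-50,0])
P=np.load("side0.npy").reshape(-1,3);P=P[np.isfinite(P).all(1)&(np.linalg.norm(P[:,:2]-[.6,0],axis=1)<.35)]; fit(P,[615,-5,.13,-50,0])
for t in ("jar","canister","tape","coil0"):
    for r in outline_of(t,"scene")[:5]: print(t,round(r["conf"],2),np.round(np.median(np.load("scene0.npy")[r["mask"]],0),3))
E
```

```text
[ 6.07396e+02  6.66200e+00  1.36000e-01 -5.87730e+01 -1.46000e+00] -22.49
[ 6.07381e+02  6.66700e+00  1.36000e-01 -5.88610e+01 -1.41800e+00] -22.472
[ 6.04941e+02  7.65700e+00  1.34000e-01 -5.92040e+01  6.95000e-01] -0.279
[ 6.1237e+02  1.3042e+01  1.3800e-01 -6.0629e+01  2.7240e+00] 0.117
jar 0.56 [ 0.683 -0.248  0.067]
canister 0.81 [0.633 0.218 0.09 ]
tape 0.68 [0.431 0.044 0.017]
coil0 0.85 [ 0.764 -0.167  0.024]
coil0 0.67 [ 0.623 -0.057  0.062]
coil0 0.56 [ 0.628 -0.127  0.062]
```

View pics/side0.png

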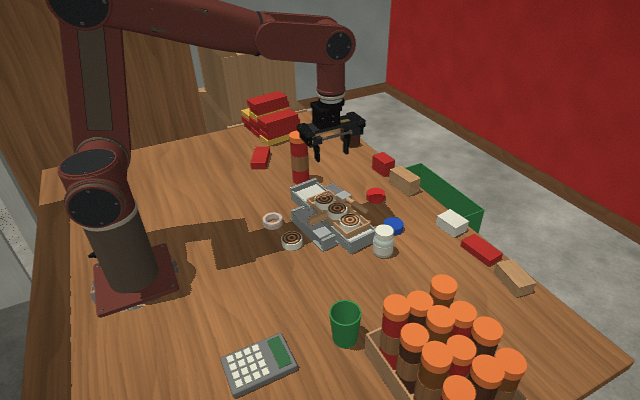

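The wrist crop shows the rack running up the image. The bar is at crop (85,325), the pin at (122,305), and the tab at (110,398), beside the left finger.
- **Look-alikes:** the loose spare coil at (10,385), the red disc at (497,277), and the blue disc mostly hidden at (375,478). The jar is at (300,570) and the brush at (350,200). The tray wanted is the one in the track with three brown coils.
- **Scene and side views:** both agree on this layout. The canister stands beyond the end stop at world (0.633, 0.218).
- **Fit:** rack origin (0.607, 0.007), yaw 0.136, tray y −59 mm.

Next I'll go to a hover behind the tab with the fingers shut.

```bash
python3 -m crank '[[[-18,-18,10,0,0,-0.03,0],[-40,-40,25,0,0,-0.06,0],[-60,-60,40,0,0,-0.1,0],[-80,-78,60,0,0,-0.136,0],[-94,-92,75,0,0,-0.136,0],[-94,-92,85,0,0,-0.136,0],[-94,-92,85,0,0,-0.136,0],[-94,-92,85,0,0,-0.136,0],[-94,-92,85,0,0,-0.136,0]]]' 20
python3 - <<'E'
from fit import *
o=get_obs(); im,d=grab_frame("wrist"); save("w1.png",im); P=cloud("wrist",d,o).reshape(-1,3)
P=P[np.linalg.norm(P[:,:2]-[.6,0],axis=1)<.35]; q=fit(P,[607,7,.136,-59,-1])
c,s=np.cos(q[2]),np.sin(q[2]); e=np.array(o["eef_pos"])*1000-[q[0],q[1],0]
print("TCP in rack",c*e[0]+s*e[1],-s*e[0]+c*e[1],e[2],o["gripper_width"],R.from_rotvec(o["ee_rot"]).as_matrix().round(3).tolist())
E
```

```text
t: 1.95
eef_pos: [0.5344, -0.0937, 0.1091]
ee_rot: [2.064, 2.367, 0.002]
wrist_force: [0.0, 0.7, -0.2]
gripper_width: 0.0349
grasp_force: 0.0
[ 6.0777e+02  7.2360e+00  1.3800e-01 -5.8919e+01 -1.4170e+00] -31.613
TCP in rack -86.51529390318373 -89.89932545220952 109.11844405590038 0.034858267276419316 [[-0.136, 0.991, 0.002], [0.991, 0.136, -0.0], [-0.001, 0.002, -1.0]]
```

View pics/w1.png

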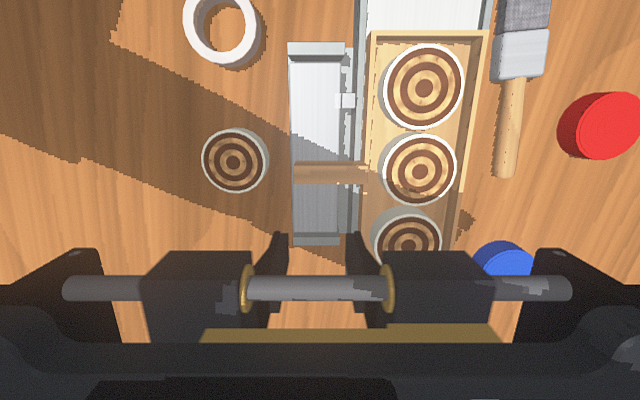

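The fingers now sit over the bar's rear. In the picture the bar is at (318,150), the tab at (330,172) and the pin at (345,100). Next I'll press down.

```bash
python3 -m crank '[[[0,-1,8,0,0,0,0],[0,-1,16,0,0,0,0],[0,-1,24,0,0,0,0],[0,-1,32,0,0,0,0],[0,-1,40,0,0,0,0],[0,-1,48,0,0,0,0],[0,-1,54,0,0,0,0],[0,-1,60,0,0,0,0],[0,-1,64,0,0,0,0],[0,-1,67,0,0,0,0],[0,-1,70,0,0,0,0],[0,-1,70,0,0,0,0]]]'
python3 -c "
from station import *
o=get_obs();print(o['wrist_force'],o['eef_pos'],o['gripper_width'])"
```

```text
t: 3.0
eef_pos: [0.5317, -0.0941, 0.0374]
ee_rot: [-2.065, -2.367, 0.0]
wrist_force: [0.3, 0.1, -0.5]
gripper_width: 0.0004
grasp_force: 0.0
[ 0.25617577  0.13174274 -0.51466298] [ 0.53173549 -0.09409647  0.03744294] 0.0003680957348062883
```

```bash
python3 -m crank '[[[0,0,2,0,0,0,0],[0,0,4,0,0,0,0],[0,0,4,0,0,0,0]]]'
python3 - <<'E'
from fit import *
o=get_obs(); print(o['wrist_force'],o['eef_pos']); im,d=grab_frame("wrist"); P=cloud("wrist",d,o)
a=im[0:340,180:480]; save("w2.png",cv2.resize(a,None,fx=1.7,fy=1.7))
for r in outline_of("bar","wrist")[:1]: m=r["mask"]; print(r["conf"],r["rect"],np.percentile(P[m][:,2],[10,30,50,70,90]))
E
```

```text
t: 3.25
eef_pos: [0.5319, -0.0941, 0.0338]
ee_rot: [-2.065, -2.367, 0.0]
wrist_force: [-0.2, 0.6, 0.6]
gripper_width: 0.0003
grasp_force: 0.0
[-0.16081192  0.64753976  0.58348414] [ 0.53192982 -0.09411443  0.033758  ]
0.83 [276.3, 40.6, 375.7, 249.8] [0.0397587  0.04027156 0.04064467 0.04100984 0.04164966]
```

View pics/w2.png

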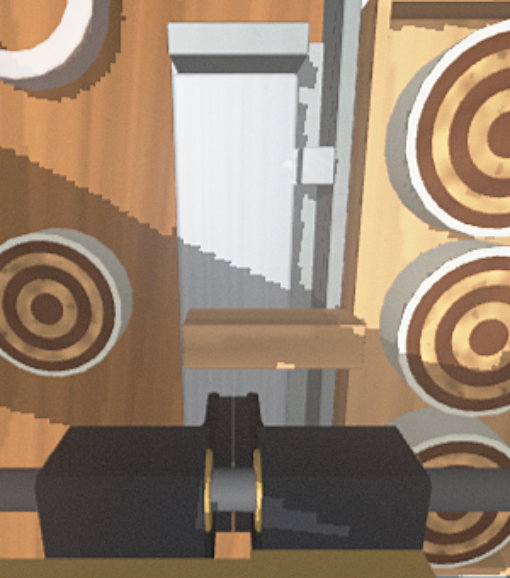

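The bar is still fully up (40.6 measured, with a 1.4 mm camera offset). The closed fingertips are at crop (232,400), over the bar and behind the tab (275,340). I'll keep going down gently.

```bash
python3 -m crank '[[[0,0,2,0,0,0,0],[0,0,4,0,0,0,0],[0,0,4,0,0,0,0]]]'
cat > chk.py <<'E'
from fit import *
o=get_obs(); print(o['wrist_force'],o['ft_torque'],o['eef_pos'],o['joint_pos']); im,d=grab_frame("wrist"); save("w_last.png",im); P=cloud("wrist",d,o)
for r in outline_of("bar","wrist")[:1]: m=r["mask"]; print("barz",np.percentile(P[m][:,2],[10,50,90]))
for r in outline_of("tab_rear","wrist")[:1]: m=r["mask"]; print("tab",r["rect"])
K,M=T("wrist",o); p=M[:3,:3].T@(np.array(o["eef_pos"])-M[:3,3]); print("tcp px",K[0,0]*p[0]/-p[2]+K[0,2],-K[1,1]*p[1]/-p[2]+K[1,2], "depth",-p[2])
print(d[225:300:5,312].round(3))
E
python3 chk.py
```

```text
t: 3.6
eef_pos: [0.5317, -0.094, 0.0295]
ee_rot: [-2.065, -2.367, 0.0]
wrist_force: [-0.1, -0.5, -0.1]
gripper_width: 0.0004
grasp_force: 0.0
[-0.11383557 -0.50195392 -0.08231085] [-0.00566333 -0.03742398 -0.00091462] [ 0.53166612 -0.09401025  0.02947032] [-3.21127909e-01  1.99963309e-01  1.88008100e+00  2.78624156e-05
  1.06223078e+00 -4.57112660e-01]
barz [0.03967314 0.04062464 0.04167182]
tab [286.8, 0.0, 584.5, 343.3]
tcp px 316.695771248705 228.2531942414696 depth 0.20718647954076444
[0.195 0.194 0.173 0.166 0.161 0.157 0.151 0.146 0.14  0.138 0.092 0.09
 0.088 0.088 0.089]
```

```bash
python3 - <<'E'
from h import *
o=get_obs(); im,d=grab_frame("wrist"); K,M=T("wrist",o); P=cloud("wrist",d,o)
Rt=R.from_rotvec(o["ee_rot"]).as_matrix(); Q=(P-np.array(o["eef_pos"]))@Rt*1000
for c in (300,306,312,317,322,328,334): print(c,[(r,*np.round(Q[r,c]).astype(int)) for r in range(220,262,5)])
E
```

```text
300 [(220, np.int64(11), np.int64(-11), np.int64(-11)), (225, np.int64(7), np.int64(-11), np.int64(-11)), (230, np.int64(3), np.int64(-12), np.int64(-10)), (235, np.int64(0), np.int64(-12), np.int64(-11)), (240, np.int64(-4), np.int64(-12), np.int64(-10)), (245, np.int64(-8), np.int64(-12), np.int64(-11)), (250, np.int64(38), np.int64(-6), np.int64(-103)), (255, np.int64(37), np.int64(-6), np.int64(-106)), (260, np.int64(38), np.int64(-5), np.int64(-110))]
306 [(220, np.int64(11), np.int64(-7), np.int64(-12)), (225, np.int64(7), np.int64(-7), np.int64(-10)), (230, np.int64(3), np.int64(-7), np.int64(-10)), (235, np.int64(11), np.int64(-6), np.int64(-35)), (240, np.int64(11), np.int64(-6), np.int64(-42)), (245, np.int64(12), np.int64(-6), np.int64(-49)), (250, np.int64(11), np.int64(-6), np.int64(-54)), (255, np.int64(10), np.int64(-6), np.int64(-56)), (260, np.int64(11), np.int64(-5), np.int64(-65))]
312 [(220, np.int64(11), np.int64(-3), np.int64(-12)), (225, np.int64(7), np.int64(-3), np.int64(-11)), (230, np.int64(3), np.int64(-3), np.int64(-11)), (235, np.int64(10), np.int64(-3),
[... 1347 characters left out ...]
)), (240, np.int64(12), np.int64(6), np.int64(-42)), (245, np.int64(11), np.int64(6), np.int64(-47)), (250, np.int64(11), np.int64(6), np.int64(-53)), (255, np.int64(11), np.int64(6), np.int64(-59)), (260, np.int64(11), np.int64(6), np.int64(-64))]
334 [(220, np.int64(11), np.int64(12), np.int64(-10)), (225, np.int64(7), np.int64(12), np.int64(-10)), (230, np.int64(4), np.int64(12), np.int64(-11)), (235, np.int64(0), np.int64(12), np.int64(-12)), (240, np.int64(-4), np.int64(12), np.int64(-11)), (245, np.int64(-7), np.int64(12), np.int64(-12)), (250, np.int64(38), np.int64(6), np.int64(-104)), (255, np.int64(37), np.int64(6), np.int64(-106)), (260, np.int64(38), np.int64(6), np.int64(-111))]
```

The depth cloud explains it: when shut, the fingertips end about 27 mm short of the nominal TCP, so the tip is really near z≈56. I'll keep descending and watch the force and the bar height.

```bash
python3 - <<'E'
from h import *
o=get_obs(); im,d=grab_frame("wrist"); P=cloud("wrist",d,o)
Rt=R.from_rotvec(o["ee_rot"]).as_matrix(); Q=((P-np.array(o["eef_pos"]))@Rt*1000)[230:400:2,::2].reshape(-1,3)
for lo,hi in ((8,20),(20,40),(40,100)):
    m=(abs(Q[:,1])>=lo)&(abs(Q[:,1])<hi)&(Q[:,2]<-45); print(lo,hi,Q[m][np.argsort(-Q[m][:,2])[:3]].round())
E
python3 -m crank '[[[0,0,3,0,0,0,0],[0,0,6,0,0,0,0],[0,0,9,0,0,0,0],[0,0,11,0,0,0,0],[0,0,13,0,0,0,0],[0,0,15,0,0,0,0],[0,0,17,0,0,0,0],[0,0,17,0,0,0,0]]]'
python3 chk.py
```

```text
8 20 [[ 12.  -8. -45.]
 [ 12.   9. -45.]
 [ 11.   9. -46.]]
20 40 [[  37.  -27. -102.]
 [  37.   30. -102.]
 [  37.   21. -103.]]
40 100 [[  9.  80. -98.]
 [ 27. -80. -98.]
 [ 28.  80. -98.]]
t: 4.52
eef_pos: [0.5319, -0.0941, 0.0127]
ee_rot: [-2.065, -2.367, 0.0]
wrist_force: [0.0, -0.2, 1.9]
gripper_width: 0.0002
grasp_force: 1.1
[ 0.00317661 -0.18037479  1.85939368] [-0.00336806  0.11931344  0.01031764] [ 0.53193965 -0.09414008  0.01268465] [-3.21169101e-01  2.26061690e-01  1.88641732e+00 -1.81348452e-05
  1.02931507e+00 -4.57139201e-01]
barz [0.03963916 0.04054147 0.04159152]
tab [284.6, 0.0, 616.2, 345.6]
tcp px 316.69613135463925 228.25338522043495 depth 0.20718651122307913
[0.145 0.146 0.173 0.168 0.161 0.156 0.15  0.146 0.141 0.136 0.093 0.089
 0.089 0.088 0.088]
```

Contact at TCP z≈13 (1.9 N). I'll press a further 14.5 mm.

```bash
python3 -m crank '[[[0,0,2,0,0,0,0],[0,0,4,0,0,0,0],[0,0,6,0,0,0,0],[0,0,8,0,0,0,0],[0,0,10,0,0,0,0],[0,0,12,0,0,0,0],[0,0,13,0,0,0,0],[0,0,14.5,0,0,0,0],[0,0,14.5,0,0,0,0]]]'
python3 chk.py
```

```text
t: 5.42
eef_pos: [0.5322, -0.0942, -0.0016]
ee_rot: [2.065, 2.367, 0.0]
wrist_force: [0.0, -0.7, 4.5]
gripper_width: 0.0007
grasp_force: 2.2
[ 0.01931344 -0.65724409  4.46114769] [0.01789593 0.03487683 0.00923135] [ 0.53224128 -0.09421489 -0.00162605] [-3.21166210e-01  2.49187312e-01  1.89086757e+00  5.39259402e-05
  1.00106416e+00 -4.57109728e-01]
barz [0.02536096 0.02627569 0.02734442]
tab [281.8, 0.0, 637.1, 274.4]
tcp px 316.6966798068407 228.2536778619808 depth 0.20718656007659955
[0.13  0.132 0.132 0.133 0.161 0.156 0.15  0.146 0.142 0.136 0.091 0.089
 0.088 0.088 0.088]
```

The bar is down 14.3 mm (4.5 N), past the 10 mm the pin needs. Now I'll push along tool +x.

```bash
python3 -m crank '[[[5,0,0,0,0,0,0],[10,0,0,0,0,0,0],[14,0,0,0,0,0,0],[18,0,0,0,0,0,0],[22,0,0,0,0,0,0],[26,0,0,0,0,0,0],[30,0,0,0,0,0,0],[34,0,0,0,0,0,0],[38,0,0,0,0,0,0],[42,0,0,0,0,0,0],[46,0,0,0,0,0,0],[50,0,0,0,0,0,0]]]'
python3 chk.py
```

```text
t: 6.57
eef_pos: [0.5258, -0.0463, -0.0011]
ee_rot: [2.063, 2.365, -0.003]
wrist_force: [0.7, -10.5, 3.5]
gripper_width: 0.0011
grasp_force: 5.9
[  0.65097941 -10.49390104   3.46929133] [-1.65677981 -0.11828836 -0.03829159] [ 0.52579858 -0.04627971 -0.00112986] [-0.23512673  0.22045388  1.92482523 -0.00356655  0.99416282 -0.36948003]
barz [0.02577138 0.02677506 0.02840865]
tcp px 316.6972224260226 228.2571593474156 depth 0.20718730846589942
[0.145 0.138 0.133 0.132 0.133 0.135 0.135 0.136 0.136 0.136 0.091 0.089
 0.088 0.088 0.088]
```

View pics/w_last.png

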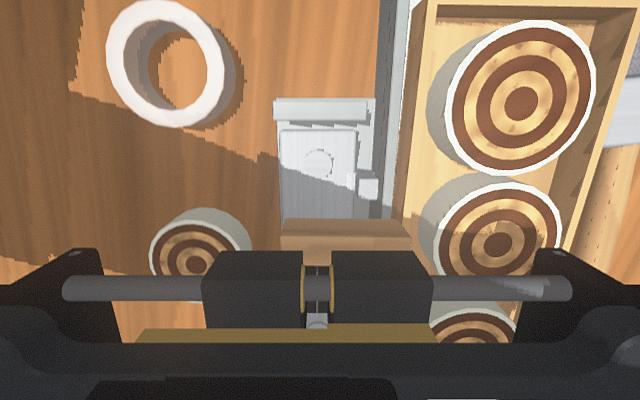

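The tab (345,240) is moving with the fingers, and the pin (367,188) is sunk just ahead of it. I'll continue.

```bash
python3 -m crank '[[[4,0,0,0,0,0,0],[8,0,0,0,0,0,0],[12,0,0,0,0,0,0],[16,0,0,0,0,0,0],[20,0,0,0,0,0,0],[24,0,0,0,0,0,0],[28,0,0,0,0,0,0],[32,0,0,0,0,0,0],[35,0,0,0,0,0,0],[38,0,0,0,0,0,0],[41,0,0,0,0,0,0],[41,0,0,0,0,0,0]]]'
python3 chk.py
```

```text
t: 7.72
eef_pos: [0.5201, -0.0051, -0.0012]
ee_rot: [2.063, 2.366, -0.002]
wrist_force: [1.1, -8.1, 4.1]
gripper_width: 0.0006
grasp_force: 4.9
[ 1.07432566 -8.12259608  4.11582785] [-1.34701002 -0.15032163 -0.0238931 ] [ 0.52012204 -0.0051374  -0.00115956] [-0.1597617   0.20440655  1.94417243 -0.00298361  0.9914287  -0.29468248]
tab [281.3, 0.1, 640.0, 323.8]
tcp px 316.6970859523867 228.25758165205255 depth 0.2071874080567217
[0.145 0.138 0.133 0.133 0.134 0.133 0.134 0.136 0.138 0.136 0.091 0.089
 0.088 0.087 0.088]
```

```bash
python3 -m crank '[[[2,0,0,0,0,0,0],[4,0,0,0,0,0,0],[5,0,0,0,0,0,0],[6,0,0,0,0,0,0],[6,0,0,0,0,0,0]]]'; python3 -m crank '[[[1,0,0,0,0,0,0],[1.5,0,0,0,0,0,0],[1.5,0,0,0,0,0,0]]]'
```

```text
t: 8.28
eef_pos: [0.5194, 0.0001, -0.0011]
ee_rot: [2.063, 2.365, -0.003]
wrist_force: [0.4, -11.6, 3.8]
gripper_width: 0.0007
grasp_force: 6.9
t: 8.53
eef_pos: [0.5194, 0.0001, -0.0011]
ee_rot: [2.061, 2.364, -0.005]
wrist_force: [1.7, -18.1, 3.5]
gripper_width: 0.0001
grasp_force: 10.0
```

The tool has stalled at the expected place (tab rear ≈ +16) with the force rising, so the tray is against the end stop. I'll back off slightly with the bar still pressed, then lift.

```bash
python3 -m crank '[[[-3,0,0,0,0,0,0],[-6,0,0,0,0,0,0],[-8,0,0,0,0,0,0],[-8,0,-4,0,0,0,0],[-8,0,-8,0,0,0,0],[-8,0,-12,0,0,0,0],[-8,0,-17,0,0,0,0],[-8,0,-25,0,0,0,0],[-8,0,-35,0,0,0,0],[-8,0,-48,0,0,0,0],[-8,0,-60,0,0,0,0],[-8,0,-75,0,0,0,0]]]'
python3 -m crank '[[[-12,0,-15,0,0,0,0],[-30,0,-35,0,0,0,0],[-50,0,-60,0,0,0,0],[-70,0,-80,0,0,0,0],[-70,0,-80,0,0,0,0]]]'
python3 - <<'E'
from fit import *
o=get_obs(); im,d=grab_frame("wrist"); save("w_end.png",im); P=cloud("wrist",d,o)
for r in outline_of("bar","wrist")[:1]: print("barz",np.percentile(P[r["mask"]][:,2],[10,50,90]))
P=P.reshape(-1,3); P=P[np.linalg.norm(P[:,:2]-[.6,0],axis=1)<.35]; fit(P,[607,7,.136,24,-1])
E
```

```text
t: 9.53
eef_pos: [0.5193, -0.0046, 0.0743]
ee_rot: [-2.065, -2.367, 0.001]
wrist_force: [-0.1, -0.3, -0.1]
gripper_width: 0.0004
grasp_force: 0.0
t: 9.95
eef_pos: [0.5328, -0.0779, 0.1597]
ee_rot: [2.061, 2.358, 0.004]
wrist_force: [0.8, 0.3, 0.2]
gripper_width: 0.0006
grasp_force: 0.0
barz [0.03948786 0.04058847 0.04163518]
[ 6.07897e+02  4.43600e+00  1.22000e-01  2.56860e+01 -1.39200e+00] -27.304
```

View pics/w_end.png

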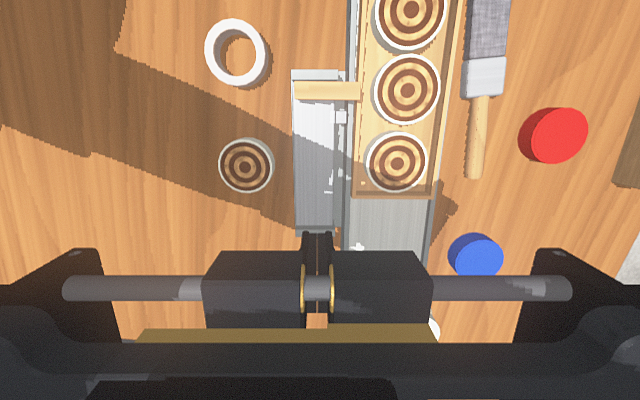

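The pin (341,117) stands behind the tab (325,90), and the bar is back up at 40.6 measured. The end stop is out of view, so I'll check that end.

```bash
python3 -m crank '[[[20,0,-10,0,0,0,0],[45,10,-20,0,0,0,0],[65,20,-25,0,0,0,0],[80,20,-25,0,0,0,0],[80,20,-25,0,0,0,0],[80,20,-25,0,0,0,0]]]'
python3 - <<'E'
from fit import *
o=get_obs(); im,d=grab_frame("wrist"); save("w_end2.png",cv2.resize(im[0:250,180:480],None,fx=2,fy=2)); P=cloud("wrist",d,o).reshape(-1,3); print(o["dq"].round(3))
P=P[np.linalg.norm(P[:,:2]-[.6,0],axis=1)<.35]; fit(P,[607.6,7,.137,24,-1])
E
```

```text
t: 10.55
eef_pos: [0.537, 0.0095, 0.1771]
ee_rot: [-2.061, -2.368, 0.002]
wrist_force: [-0.0, 0.2, -0.3]
gripper_width: -0.0001
grasp_force: 0.0
[-0.03   0.001 -0.005 -0.008 -0.002 -0.008]
[ 6.0768e+02  6.4560e+00  1.2500e-01  2.3959e+01 -1.4810e+00] -10.454
```

View pics/w_end2.png

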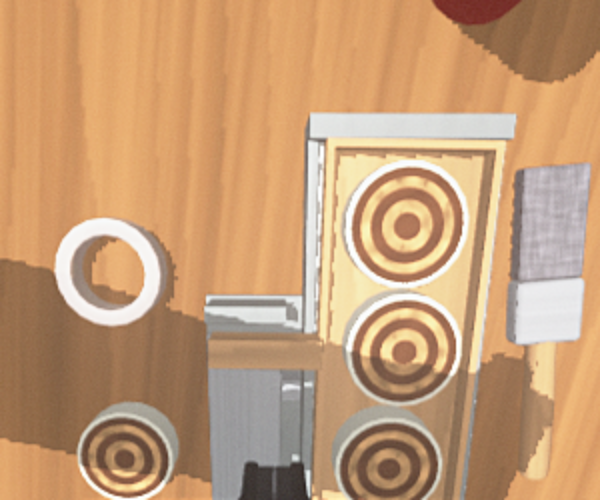

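The tray (fit y 23.96 mm) is hard against the end stop at crop (410,140). The pin (297,393) stands behind the tab (265,350), and nothing else has moved.

```bash
python3 -c "
from station import *;print(sign_off())"
```

```text
the job is handed in; nothing more can be done
None
```

The tray is fully home against the end stop, the release bar is back up with its pin standing behind the tab, and the job was handed in at about 10.6 s with the robot touching nothing.

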